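# Open the incubation chamber and clip the temperature logger inside

## Robot

A 6-joint arm with a two-finger parallel gripper is mounted at the origin on the work surface. World frame = base frame: x ahead of the robot, y to its left, z up, the work surface at z = 0. Lengths are in m, angles in rad, forces in N, time in s.
With the tool pointing down it reaches from about 0.35 to 0.85 m from the base axis. Payload 8.1 kg.
Tool frame: the origin (TCP) lies at the very end of the fingers, on their centre line; the grasp point (between the pads) lies 19 mm behind it; z points along the fingers, y is the line along which they close (so a half turn about z gives the same grasp; the last joint's range is limited). The gripper opens to 93 mm and grips with 3 to 60 N. Pads are 15 mm wide; open, the fingers measure 128 mm over their backs; the gripper's body (75 mm by 188 mm) begins 65 mm behind the grasp point.
Start: joints at [1.065, 0.13, 1.488, -0, 1.523, -0.085], TCP at [0.245, 0.548, 0.219] pointing down, gripper open.
Joint ranges: [-2.96, 2.96], [-0.89, 2.26], [0.02, 2.5], [-1.34, 4.48], [0, 2.73], [-2.66, 2.66]. Speed limits (rad/s): [2.39, 2.39, 2.79, 3.14, 3.14, 3.14].

## Interface

Orientations are given as a rotation vector (axis times angle).
In Python, from plant import robot, imaging gives the robot as it stands.
- The arm moves only by the tool jog_arm, never from a script. Its argument "rows" is a list of rows, each a list of 2 entries, a list of its own where there are three numbers: the shift along the tool's x, y, z each as a share of 0.2 m, from -1 to 1, then the turn, a rotation vector about the tool's x, y, z each as a share of pi/2 rad, from -1 to 1. A call has 1 to 5 rows; each row is the pose to reach, as a shift and turn from the pose commanded when the call began, along the tool's axes at that moment; what a row does not reach only later rows make up. A row lasts 1/10 s, in which the tool goes at most 50 mm and 8.59 degrees, less where a joint would pass 70% of its speed; a pose out of reach is approached as far as the arm can. A call with a number of a shift or a turn outside -1 to 1 is refused whole. A call with a gripper value outside its range is refused whole. "hand" is the closure, from -1 (fully open) to 1 (shut), set as the call begins (left out, the last holds). The fingers move at their own pace and stop on an object; "squeeze" is the grip in N (left out, the last holds). Time passes only in rows, so rows that repeat a pose let the fingers close. It gives the time, the measured TCP pose, the force, the opening and the grip force at its end, in the units of the state.
- robot.read_state(): the state, without advancing time (a new reading comes with each control period).
- imaging.read_camera(name): name is "scene" or "top" or "wrist"; returns a dict with "frame" (400x640x3 uint8, red, green, blue), "vertical_fov" (degrees; the focal length in pixels is half the picture's height over the tangent of half this angle, whatever the lens; pixels are square), "cx", "cy" (the principal point, pixels), "R" (3x3) and "t" (3): a world point X has camera coordinates R X + t. Camera axes: x right, y down, z forward; pixel columns grow to the right and rows downward; lengths in m; the calibration is good to about 2 mm. The wrist camera is an equidistant fisheye: a pixel r from the principal point sees the ray r / f radians off the axis. A picture is of the moment at which its call begins. There is no depth.
- robot.close_job(): hands the job in; it is judged then, once.
The state is a dict: "t": time; "q": joint angles; "dq": joint speeds; "joint_torque": joint torques, N m; "tool_pos": TCP position; "orientation": TCP orientation; "force": force on the tool from outside, world axes, zero at the start; "wrist_torque": the same for the moment, N m; "opening": finger opening in m; "gripper_force": force on a finger pad.
Only numpy, scipy, OpenCV 4.12 (cv2) and the standard library are available. Lean on these libraries where they do the work, as an engineer would, in place of code of your own. Each camera call takes 0.05 s, during which the arm holds its last target. There are 200 camera calls.

## Task

Swing the incubation chamber's lid up and back until it rests on its stop, easing it down onto the stop under control: neither let it drop there nor force it once it meets the stop. Then take the little spring-clip logger from its stand and clip it, jaws down, across the steel rail inside the chamber, near its middle: push it down as far as it goes, and leave it gripping the rail by itself with the lid still open. Leave the dishes and the other things on the bench where they are.

Things in the scene. Friction and masses are not known exactly. Their poses are not given: they have to be found in the camera images.
- chamber: Open-topped white box with a lid, fixed to the bench: 140 (x) by 190 (y) by 80 high, walls and floor 5 thick. Origin: centre of its underside. Its x axis points from the lid's handle side (front, robot side) to its hinge side (back); y runs along the hinge.
- stop: Stop bracket: two dark posts, 140 high, 160 apart, front faces 49 behind the chamber's back wall, each with a rubber-tipped screw 130 above the bench pointing at the lid. How far the screws stick out differs each time and is not given. More than about 20 N at the handle bar forces the lid. Origin: on the bench, 14 in front of the posts' faces.
- lid_panel (a joint): Lid angle in rad: 0 shut, grows as the lid opens, about 1.57 upright. It weighs up to 0.6 kg, has a nearly frictionless hinge and falls shut when let go before upright, falls backward after it. Two rubber-tipped screws on a bracket behind the chamber stop it; they are set differently each time, between 1.70 and 1.94, and only meeting them shows where.
- lid_hinge (a point): A point on the lid's hinge axis, at its middle, at the back rim of the chamber (80 high). The axis is the chamber's y axis. Its frame turns with the lid: x axis runs along the lid from the handle to the hinge.
- lid_handle (a point): Centre of the lid's round handle bar: 12 diameter, 90 long, parallel to the hinge, on two end posts 45 in front of the lid's front edge, in the lid's plane (185 from the hinge axis and 4 above it when shut, 84 above the bench). 39 free between bar and lid edge, 78 between posts. Lid: 140 by 190, 8 thick, aluminium frame, clear window.
- rail: Upright steel plate standing on the chamber floor: 7 thick (x), 70 long (y), 50 high. Origin: centre of its underside, on the chamber floor (5 above the bench).
- rail_top (a point): Middle of the rail's top edge, 55 above the bench (25 below the chamber's rim). x across its thickness, y along it.
- stand: Clip stand, fixed to the bench: grey base 60 by 70 by 10 high with a thin upright fin, 3.5 thick (x), 30 long (y), 20 high, over which the clip stands.
- clip: Grey sprung clip like a large clothes peg, standing upright, jaws down, over the stand's fin (tips 10 above the bench): 24 wide (y), 72 high, 40 to 75 g. Origin: between the jaw tips, at their underside; z up through the handles; x across the jaws. Hinge pin 10 diameter, along y, 35 above the origin. A white logger (8 thick, 22 by 22) sits outside its -x jaw, 2 to 24 above the tips.
- clip_jaw (a point): Point midway between the clip's two jaw lips, 2.5 above its origin. Lips are 5 high and point inward: 5 apart at rest, about 19 when squeezed; above them the jaws are 10 apart up to the pin. Pushed fully down on the rail, the hinge pin meets the rail's top edge, with the tips 30 below it.
- clip_grip (a point): Point midway between the two flat handle plates, 53 above the clip's origin, 18 above its pin: the height to pinch. The plates lean apart, 16 over their backs at the pin, about 30 at the top (72 up). Pressed together along x (about 8 N, until parallel, 16 apart) they swing the jaws open by 0.4 rad.
- dish_a: Small round culture dish, 41 diameter, 14 high, loose on the chamber floor beside one end of the rail (+y); leave alone. Origin: centre of its underside.
- dish_b: The same kind of dish at the other end of the rail (-y); leave alone.
- oil: Small amber bottle, 28 diameter, 60 high, loose behind the clip stand; leave alone.
- objective_can: Clear jar with a black cap, 42 diameter, 65 high, loose behind the clip stand; leave alone.
- slide_box: White flat box 70 by 110 by 35 high, loose at the back of the bench; leave alone.
- driver: Screwdriver 160 long, loose on the left of the bench; leave alone.
- beaker: Glass beaker 68 diameter, 85 high, loose at the back right; leave alone.
There are look-alikes about, which are no part of the job. Leave any blue, green or purple look-alike of the stand alone.

How it is judged:
On the way, in this order (a step that is already met when the one before it is completed fails the run):
1. the lid rests on its stop and has been let go (value of joint lid_panel above 1.66 rad and velocity of joint lid_panel between -0.05 and 0.05 rad/s and contact force between the fingers and lid_panel below 0.3 N), for 0.3 s.
2. the clip is taken up out of its stand (z of clip in the frame of stand above 0.04 m), for 0.1 s.
3. the clip sits across the rail and the fingers have let it go (x of clip_jaw in the frame of rail_top between -0.005 and 0.005 m and y of clip_jaw in the frame of rail_top between -0.03 and 0.03 m and z of clip_jaw in the frame of rail_top below -0.02 m and angle between clip's own z axis and vertical below 0.2 rad and angle between the y axis of clip and the y axis of rail_top, either way round below 0.2 rad and contact force between the fingers and clip below 0.3 N), for 0.3 s.
At the end, for the whole second after the job is handed in: Lid lying still on its stop, beyond 1.66 rad. Clip at rest astride the rail, upright and square to it to 0.2 rad: its jaw lips' middle at least 20 mm below the rail's top edge (27 is fully down), within 5 mm of its mid-thickness and 30 mm of its middle lengthwise (value of joint lid_panel above 1.66 rad and velocity of joint lid_panel between -0.05 and 0.05 rad/s and x of clip_jaw in the frame of rail_top between -0.005 and 0.005 m and y of clip_jaw in the frame of rail_top between -0.03 and 0.03 m and z of clip_jaw in the frame of rail_top below -0.02 m and angle between clip's own z axis and vertical below 0.2 rad and angle between the y axis of clip and the y axis of rail_top, either way round below 0.2 rad and linear speed of clip below 0.02 m/s); the robot touches nothing.
It fails at once if the lid drops onto its stop (more than 1.2 rad/s beyond 1.62 rad) (value of joint lid_panel above 1.62 rad and velocity of joint lid_panel above 1.2 rad/s).
It fails at once if the lid is forced against its stop with more than 90 N there (about 24 N at the handle) (contact force between stop and lid_panel above 90 N).
It fails at once if a dish or another thing on the bench is moved by more than 30 mm (distance of any of dish_a, dish_b, oil, objective_can, slide_box, driver, beaker from where it was at the start of the episode above 0.03 m).
It also fails if it takes over 61 s, if anything falls off the work surface, if the arm or the gripper's body presses on something with over 40 N, if the wrist force passes 120 N, or if a joint passes its speed limit or range.

## Working session

There is one attempt and no reset: what is moved stays moved. The work goes in short steps, Python scripts to look and compute and a tool call to move; the robot and the scene stay as the last step left them, time stands still between calls to the robot, and variables do not carry over. Pictures are saved under pics/ and viewed, at most 10 in all, crops included, and the job is handed in when it is done.

Besides the shell and the picture viewer there is one more tool, called after "Call:" as name(argument=value, ...) on one line, values as JSON. jog_arm: Moves the arm, as the interface text tells. Its arguments: {"type":"object","properties":{"rows":{"type":"array"},"hand":{"type":"number"},"squeeze":{"type":"number"}},"required":["rows"]}

```bash
mkdir -p pics; ls
cat > h.py <<'E'
import numpy as np, cv2
from plant import robot, imaging
from scipy.spatial.transform import Rotation as Ro
def cam(n):
    c=imaging.read_camera(n); f=c["frame"]; c["f"]=f.shape[0]/2/np.tan(np.radians(c["vertical_fov"])/2); c["R"]=np.array(c["R"]);c["t"]=np.array(c["t"]);c["n"]=n
    return c
def save(c,p,crop=None,s=1):
    f=c["frame"]
    if crop: x0,y0,x1,y1=crop; f=f[y0:y1,x0:x1]
    cv2.imwrite(p,cv2.cvtColor(cv2.resize(f,None,fx=s,fy=s,interpolation=cv2.INTER_CUBIC),cv2.COLOR_RGB2BGR))
def ray(c,u,v):
    a=np.array([u-c["cx"],v-c["cy"]])/c["f"]
    if c["n"]=="wrist":
        r=np.hypot(*a)+1e-12; d=np.array([*(a/r*np.sin(r)),np.cos(r)])
    else: d=np.array([*a,1.])
    d=c["R"].T@d; return -c["R"].T@c["t"], d/np.linalg.norm(d)
def onz(c,u,v,z):
    o,d=ray(c,u,v); return o+d*(z-o[2])/d[2]
def tri(rs):
    A=0;b=0
    for o,d in rs:
        P=np.eye(3)-np.outer(d,d);A=A+P;b=b+P@o
    x=np.linalg.solve(A,b); return x,[np.linalg.norm((np.eye(3)-np.outer(d,d))@(x-o)) for o,d in rs]
def proj(c,X):
    p=c["R"]@np.array(X)+c["t"]
    if c["n"]=="wrist":
        r=np.hypot(p[0],p[1]);th=np.arctan2(r,p[2]);return c["cx"]+c["f"]*th*p[0]/r,c["cy"]+c["f"]*th*p[1]/r
    return c["cx"]+c["f"]*p[0]/p[2],c["cy"]+c["f"]*p[1]/p[2]
E
python3 - <<'E'
from h import *
for n in("scene","top"):
    c=cam(n);save(c,f"pics/{n}0.png",s=1.25);o=ray(c,320,200);print(n,c["f"],c["cx"],c["cy"],o)
s=robot.read_state();print(s)
E
```

```text
pics
scene 393.6871472342078 319.1412122408027 202.8469865670648 (array([ 0.9809928 , -0.45915548,  0.83816864]), array([-0.39928128,  0.50538882, -0.76495529]))
top 408.53895258135833 321.5923251240926 197.57586368707496 (array([0.4186586 , 0.01670706, 1.25281038]), array([ 1.37438566e-01, -6.39777194e-04, -9.90510086e-01]))
{'t': 0.1, 'q': array([ 1.06458700e+00,  1.31068902e-01,  1.48915828e+00,  2.14817797e-06,
        1.52299866e+00, -8.54037759e-02]), 'dq': array([ 1.43897461e-03,  3.65349881e-04, -3.51184755e-03, -8.23785957e-05,
       -9.37651877e-05, -1.65588787e-03]), 'joint_torque': array([ 1.58926210e-03, -5.61336637e+01, -4.93098056e+01,  7.71327666e-02,
        2.89715681e-02, -5.86167607e-05]), 'tool_pos': array([0.24483195, 0.54722001, 0.21770899]), 'orientation': array([-6.56033691e-01, -3.07184214e+00,  2.45262135e-03]), 'force': array([ 0.55800767,  0.57043164, -0.41533996]), 'wrist_torque': array([ 0.01410901, -0.01897551,  0.01085647]), 'gripper_force': 0.0, 'opening': 0.09292777531609847}
```

View pics/scene0.png

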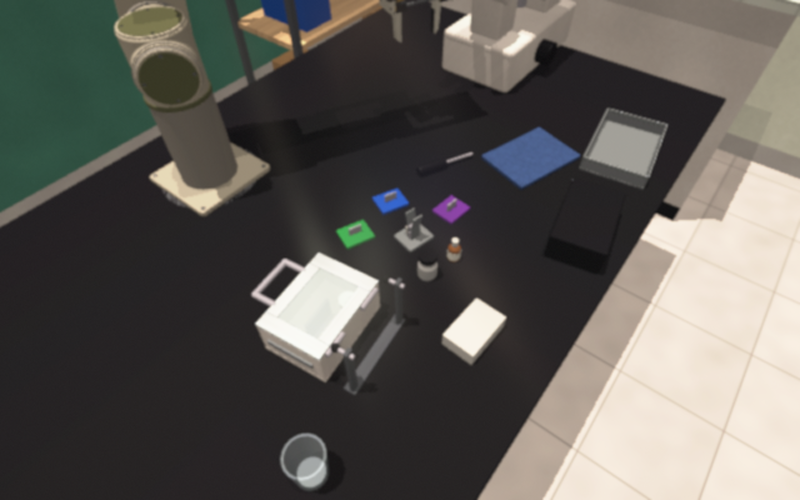

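View pics/top0.png

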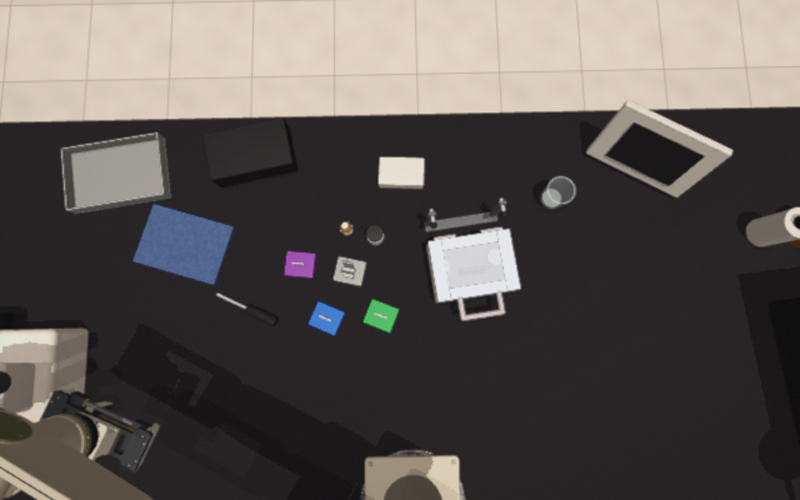

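The top view shows the chamber at about (475,265)/1.25, with its handle bar toward the robot at (482,316)/1.25. The stop posts are at (432,215) and (502,205).

Stand candidates in the top view, in picture pixels:
- purple (300,264)
- blue (327,318)
- green (381,315)
- grey (349,270), holding the clip

The grey one fits the description: it has a grey base, and the bottle and jar stand behind it. I'll confirm it in an enlarged crop.

Run:
```python
from h import *
a=cam("top");b=cam("scene")
def cr(c,x,y,w,h): return cv2.resize(c["frame"][y:y+h,x:x+w],(400,300),interpolation=cv2.INTER_CUBIC)
im=np.vstack([np.hstack([cr(a,330,155,100,75+30-30),cr(a,255,195,48,36)+0]),np.hstack([cr(b,190,195,120,90),cr(b,300,155,56,42)])])
# enlarge crop1 to contain handle: 330..430 x 155..230 ; handle to row 258
im[:300,:400]=cr(a,325,158,136,102)
cv2.imwrite("pics/crops.png",im[:,:,::-1])
```

```text
(no output)
```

View pics/crops.png

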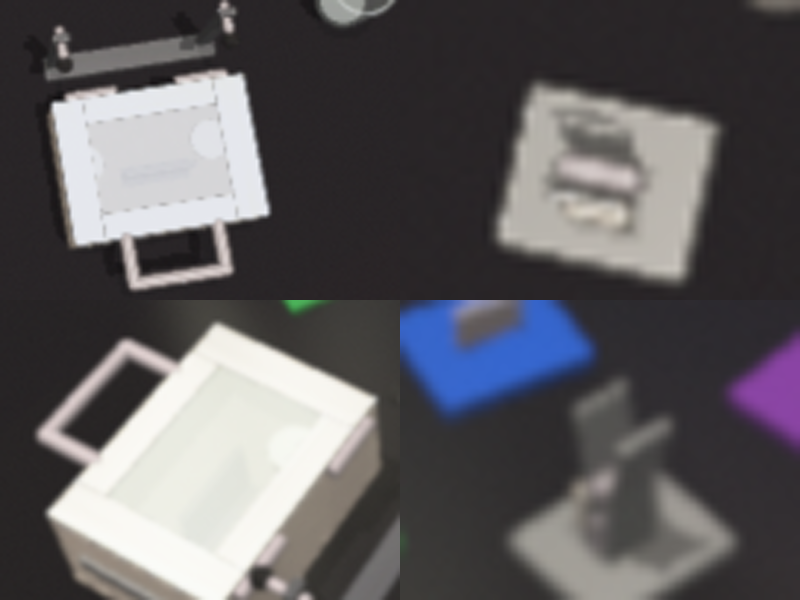

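The crops confirm it: the grey stand carries the clip, with the pale logger on its robot side and the handle plates upright. The look-alikes' fins are bare.

Run:
```python
from h import *
a=cam("top");b=cam("scene")
T=lambda p:((p[0]+.5)/2.941-.5+325,(p[1]+.5)/2.941-.5+158)
S=lambda p:((p[0]+.5)/3.333-.5+190,(p[1]-300+.5)/3.333-.5+195)
for n,p,q in [("lidFL",(72,245),None),("lidFR",(268,215),None),("BL",(52,100),None),("BR",(243,73),None)]:
    print(n,onz(a,*T(p),.088).round(4))
for n,q in [("FR?",(48,513)),("FL",(215,323)),("BL",(376,402))]:
    print("scene",n,onz(b,*S(q),.088).round(4))
print("hL",onz(a,*T((134,285)),.084).round(4),"hR",onz(a,*T((229,268)),.084).round(4))
print(tri([ray(a,*T((133,289))),ray(b,*S((125,341)))]),tri([ray(a,*T((232,271))),ray(b,*S((40,435)))]))
T2=lambda p:((p[0]-400+.5)/8.333-.5+255,(p[1]+.5)/8.333-.5+195)
S2=lambda p:((p[0]-400+.5)/7.143-.5+300,(p[1]-300+.5)/7.143-.5+155)
q=[onz(a,*T2(p),.01) for p in [(535,83),(719,122),(686,283),(497,240)]]
print(np.round(q,4),np.mean(q,0)); q2=[onz(b,*S2(p),.01).round(4) for p in [(510,540),(738,540)]];print(q2)
# handle tops tall: scene plate tops, pin
print("pin top",onz(a,*T2((598,172)),.05).round(4))
```

```text
lidFL [ 0.4612 -0.0644  0.088 ]
lidFR [ 0.4862 -0.2551  0.088 ]
BL [ 0.6032 -0.0491  0.088 ]
BR [ 0.6263 -0.238   0.088 ]
scene FR? [ 0.4892 -0.2547  0.088 ]
scene FL [ 0.4625 -0.0671  0.088 ]
scene BL [ 0.6044 -0.0505  0.088 ]
hL [ 0.4218 -0.1232  0.084 ] hR [ 0.4361 -0.2156  0.084 ]
(array([ 0.4190112 , -0.1205229 ,  0.08588449]), [np.float64(0.0016920062628809228), np.float64(0.0016920062628809993)]) (array([ 0.43418599, -0.21629433,  0.08657372]), [np.float64(0.001809943595763099), np.float64(0.0018099435957630256)])
[[0.5802 0.1671 0.01  ]
 [0.5644 0.0996 0.01  ]
 [0.5055 0.1123 0.01  ]
 [0.5227 0.1812 0.01  ]] [0.54321157 0.14003032 0.01      ]
[array([0.5107, 0.1138, 0.01  ]), array([0.5821, 0.1685, 0.01  ])]
pin top [0.5427 0.14   0.05  ]
```

```bash
cat >> h.py <<'E'
def toolR(yaw,tilt=0.):
    # tool y along horizontal heading yaw, z down; tilt leans the gripper body back towards -y heading
    y=np.array([np.cos(yaw),np.sin(yaw),0]);z=np.array([0,0,-1.]);x=np.cross(y,z)
    return Ro.from_matrix(np.array([x,y,z]).T)*Ro.from_rotvec([-tilt,0,0])
def plan(pos,R,n=1,tcp=None,R0=None):
    s=robot.read_state(); p0=np.array(s["tool_pos"]) if tcp is None else np.array(tcp); R0=Ro.from_rotvec(s["orientation"]) if R0 is None else R0
    rv=(R0.inv()*R).as_rotvec()
    for k in range(n):
        Rk=R0*Ro.from_rotvec(rv*k/n); d=Rk.inv().apply((np.array(pos)-p0)/n)
        print("shift",(d/.2).round(3),"turn",(rv/n/(np.pi/2)).round(3),"mm",round(np.linalg.norm(d)*1e3))
E
python3 - <<'E'
from h import *
plan([.431,-.169,.2],toolR(.13),4)
E
```

```text
shift [-0.578 -0.722  0.023] turn [-0.     0.     0.162] mm 185
shift [-0.742 -0.553  0.023] turn [-0.     0.     0.162] mm 185
shift [-0.857 -0.348  0.023] turn [-0.     0.     0.162] mm 185
shift [-0.917 -0.121  0.023] turn [-0.     0.     0.162] mm 185
```

Call:
jog_arm(rows=[[[-0.578,-0.722,0.023],[0,0,0.162]],[[-0.578,-0.722,0.023],[0,0,0.162]],[[-0.578,-0.722,0.023],[0,0,0.162]],[[-0.578,-0.722,0.023],[0,0,0.162]]], hand=0.2, squeeze=15)

```text
t: 0.7
tool_pos: [0.2919, 0.3662, 0.2137]
orientation: [1.041, 2.964, -0.001]
force: [-0.4, -0.4, 0.3]
opening: 0.0655
gripper_force: 0.0
```

Call:
jog_arm(rows=[[[-0.742,-0.553,0.023],[0,0,0.162]],[[-0.742,-0.553,0.023],[0,0,0.162]],[[-0.742,-0.553,0.023],[0,0,0.162]],[[-0.742,-0.553,0.023],[0,0,0.162]]])

```text
t: 1.1
tool_pos: [0.3385, 0.1871, 0.2095]
orientation: [1.409, 2.807, 0.0]
force: [0.6, 0.8, -1.1]
opening: 0.0382
gripper_force: 0.0
```

Call:
jog_arm(rows=[[[-0.857,-0.348,0.023],[0,0,0.162]],[[-0.857,-0.348,0.023],[0,0,0.162]],[[-0.857,-0.348,0.023],[0,0,0.162]],[[-0.857,-0.348,0.023],[0,0,0.162]]])

```text
t: 1.5
tool_pos: [0.3853, 0.0078, 0.2051]
orientation: [1.755, 2.604, 0.0]
force: [1.0, 0.7, -1.0]
opening: 0.0372
gripper_force: 0.0
```

Call:
jog_arm(rows=[[[-0.917,-0.121,0.023],[0,0,0.162]],[[-0.917,-0.121,0.023],[0,0,0.162]],[[-0.917,-0.121,0.023],[0,0,0.162]],[[-0.917,-0.121,0.023],[0,0,0.162]],[[-0.917,-0.121,0.023],[0,0,0.162]]])

```text
t: 2.0
tool_pos: [0.4318, -0.1722, 0.1999]
orientation: [2.075, 2.359, -0.002]
force: [-0.5, 0.4, -0.6]
opening: 0.0373
gripper_force: 0.0
```

Run:
```python
from h import *
s=robot.read_state();print(s["t"],s["tool_pos"],s["opening"],s["force"])
plan([.431,-.169,.2],toolR(.13))
c=cam("wrist");save(c,"pics/w1.png");print(c["f"],c["cx"],c["cy"],ray(c,320,200))
for X in [(.431,-.169,.084),(.438,-.214,.084),(.424,-.124,.084),(.4612,-.0644,.088),(.4862,-.2551,.088)]: print(X,np.round(proj(c,X)))
```

```text
2.0 [ 0.43182587 -0.1722192   0.19987379] 0.037327724141690236 [-0.45029091  0.4291139  -0.64353327]
shift [ 0.016 -0.002 -0.001] turn [-0.     0.001 -0.001] mm 3
309.70691628693146 320.92592305542126 202.64340525199128 (array([ 0.42316555, -0.10684433,  0.36522265]), array([ 0.02787334, -0.23623128, -0.971297  ]))
(0.431, -0.169, 0.084) [321. 194.]
(0.438, -0.214, 0.084) [322. 239.]
(0.424, -0.124, 0.084) [319. 144.]
(0.4612, -0.0644, 0.088) [369.  85.]
(0.4862, -0.2551, 0.088) [364. 283.]
```

View pics/w1.png

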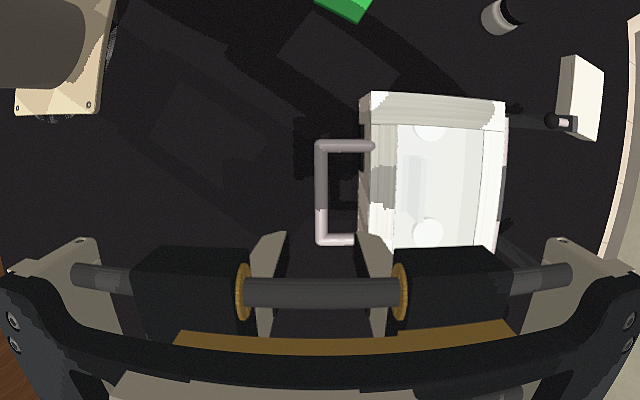

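The wrist view shows the bar vertical at column 321, rows 144–243. That matches my projection of it, so I'm going down over it.

Call:
jog_arm(rows=[[[0.016,0,0.2],[0,0,0]],[[0.016,0,0.4],[0,0,0]],[[0.016,0,0.6],[0,0,0]],[[0.016,0,0.675],[0,0,0]],[[0.016,0,0.675],[0,0,0]]])

```text
t: 2.55
tool_pos: [0.4289, -0.1629, 0.0624]
orientation: [-2.065, -2.36, 0.002]
force: [-0.1, -0.6, 0.6]
opening: 0.0374
gripper_force: 0.0
```

Call:
jog_arm(rows=[[[0,0,0],[0,0,0]],[[0,0,0],[0,0,0]],[[0,0,0],[0,0,0]],[[0,0,0],[0,0,0]]], hand=1)

```text
t: 2.95
tool_pos: [0.4307, -0.1659, 0.0665]
orientation: [-2.069, -2.363, 0.003]
force: [-4.9, 1.1, 12.0]
opening: 0.0112
gripper_force: 15.0
```

Run:
```python
from h import *
s=robot.read_state();print(s)
p=s["tool_pos"]; h=p+[0,0,.019]
ux=np.array([np.cos(.13),np.sin(.13),0])
print("gp",h)
# tool axes: x=left, y=fwd, z=down ; shares for lid angles
pr=np.array([-.185,.004])
for th in [.1,.2,.3,.4,.5,.6,.7,.8,.9,1,1.1,1.2,1.3,1.4,1.5,1.6,1.65,1.7,1.75,1.8,1.85,1.9,1.95]:
    q=np.array([-.185*np.cos(th)+.004*np.sin(th),.185*np.sin(th)+.004*np.cos(th)])-pr
    print(th,"y %.3f z %.3f"%(q[0]/.2,-q[1]/.2))
```

```text
{'t': 2.95, 'q': array([-0.47724278, -0.11683957,  2.02393421, -0.00210223,  1.23525482,
       -0.60902924]), 'dq': array([-0.0025734 , -0.00774985, -0.00632184, -0.00188253,  0.00464772,
       -0.00273416]), 'joint_torque': array([ 2.28459388e+00, -3.65299022e+01, -4.43060839e+01,  2.29952618e+00,
       -3.02163966e+00,  2.84405379e-02]), 'tool_pos': array([ 0.43067352, -0.16590919,  0.06645875]), 'orientation': array([-2.06935819, -2.36341396,  0.00331149]), 'force': array([-4.85991839,  1.06160128, 11.97636129]), 'wrist_torque': array([-0.10098635,  0.87805958,  0.01432725]), 'gripper_force': 15.008416324853897, 'opening': 0.011208945535481631}
gp [ 0.43067352 -0.16590919  0.08545875]
0.1 y 0.007 z -0.092
0.2 y 0.022 z -0.183
0.3 y 0.047 z -0.272
0.4 y 0.081 z -0.359
0.5 y 0.123 z -0.441
0.6 y 0.173 z -0.519
0.7 y 0.230 z -0.591
0.8 y 0.295 z -0.657
0.9 y 0.366 z -0.717
1 y 0.442 z -0.769
1.1 y 0.523 z -0.813
1.2 y 0.608 z -0.849
1.3 y 0.697 z -0.877
1.4 y 0.787 z -0.895
1.5 y 0.880 z -0.904
1.6 y 0.972 z -0.904
1.65 y 1.018 z -0.901
1.7 y 1.064 z -0.895
1.75 y 1.110 z -0.887
1.8 y 1.155 z -0.876
1.85 y 1.199 z -0.864
1.9 y 1.243 z -0.849
1.95 y 1.286 z -0.832
```

Call:
jog_arm(rows=[[[0,0.007,-0.092],[0,0,0]],[[0,0.022,-0.183],[0,0,0]],[[0,0.047,-0.272],[0,0,0]],[[0,0.081,-0.359],[0,0,0]],[[0,0.123,-0.441],[0,0,0]]])

```text
t: 3.45
tool_pos: [0.4531, -0.1626, 0.1541]
orientation: [-2.068, -2.359, 0.007]
force: [-12.2, -2.5, 4.3]
opening: 0.0114
gripper_force: 15.0
```

Call:
jog_arm(rows=[[[0,0.05,-0.078],[0,0,0]],[[0,0.107,-0.15],[0,0,0]],[[0,0.172,-0.216],[0,0,0]],[[0,0.243,-0.276],[0,0,0]],[[0,0.319,-0.328],[0,0,0]]])

```text
t: 3.95
tool_pos: [0.5185, -0.1544, 0.2229]
orientation: [2.07, 2.361, -0.002]
force: [-8.9, 0.6, 10.9]
opening: 0.0114
gripper_force: 15.0
```

Run:
```python
from h import *
s=robot.read_state();print(s["t"],s["tool_pos"]+[0,0,.019],s["opening"],s["force"])
h=s["tool_pos"]+[0,0,.019]
hin=np.array([.6155,-.1445,.08]); d=h-hin; print(np.linalg.norm(d), np.pi-np.arctan2(d[2],d[0]*np.cos(.13)+d[1]*np.sin(.13)))
print("cmd est", np.array([.4307,-.166])+ .2*.442*np.array([np.cos(.13),np.sin(.13)]), .065+.019+.2*.769)
save(cam("scene"),"pics/lid1.png",(140,150,440,350),2)
```

```text
3.95 [ 0.51854783 -0.15443801  0.24186965] 0.011410556144770215 [-8.85144764  0.6402321  10.89517223]
0.18894515526575623 1.0290125267210457
cmd est [ 0.51835407 -0.15454034] 0.2378
```

Call:
jog_arm(rows=[[[0,0.072,-0.062],[0,0,0]],[[0,0.159,-0.099],[0,0,0]],[[0,0.25,-0.127],[0,0,0]],[[0,0.342,-0.146],[0,0,0]],[[0,0.437,-0.155],[0,0,0]]])

```text
t: 4.5
tool_pos: [0.6065, -0.1424, 0.2515]
orientation: [2.069, 2.362, 0.0]
force: [-1.5, -1.8, -0.3]
opening: 0.0113
gripper_force: 15.0
```

Call:
jog_arm(rows=[[[0,0,0],[0,0,0]]])

```text
t: 4.6
tool_pos: [0.6075, -0.1423, 0.2513]
orientation: [2.068, 2.362, 0.001]
force: [-0.6, -1.5, 4.9]
opening: 0.0113
gripper_force: 15.0
```

View pics/lid1.png

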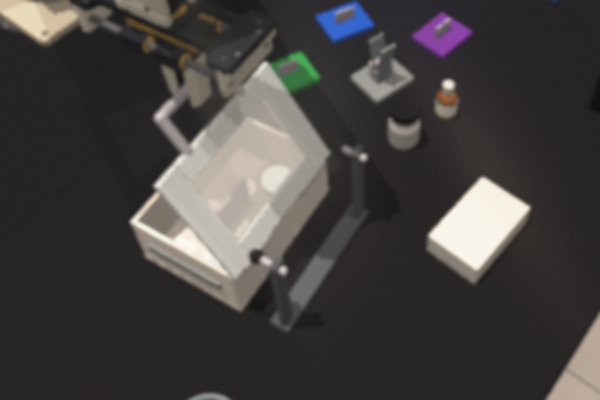

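Call:
jog_arm(rows=[[[0,0.046,0],[0,0,0]],[[0,0.092,0],[0,0,0]],[[0,0.138,0.003],[0,0,0]],[[0,0.156,0.005],[0,0,0]],[[0,0.165,0.006],[0,0,0]]])

```text
t: 5.1
tool_pos: [0.6388, -0.138, 0.249]
orientation: [2.07, 2.363, -0.0]
force: [-0.0, -3.7, 3.5]
opening: 0.0113
gripper_force: 15.0
```

Call:
jog_arm(rows=[[[0,0.009,0.001],[0,0,0]],[[0,0.018,0.003],[0,0,0]],[[0,0.018,0.003],[0,0,0]]])

```text
t: 5.4
tool_pos: [0.6421, -0.1375, 0.2484]
orientation: [2.07, 2.363, 0.0]
force: [1.2, -2.6, 4.6]
opening: 0.0114
gripper_force: 15.0
```

Call:
jog_arm(rows=[[[0,0.009,0.001],[0,0,0]],[[0,0.018,0.003],[0,0,0]],[[0,0.027,0.005],[0,0,0]],[[0,0.027,0.005],[0,0,0]]])

```text
t: 5.8
tool_pos: [0.6475, -0.1367, 0.2473]
orientation: [2.07, 2.363, 0.0]
force: [1.7, -3.8, 3.9]
opening: 0.0114
gripper_force: 15.0
```

Call:
jog_arm(rows=[[[0,0.009,0.002],[0,0,0]],[[0,0.018,0.004],[0,0,0]],[[0,0.018,0.004],[0,0,0]]])

```text
t: 6.1
tool_pos: [0.6511, -0.1362, 0.2464]
orientation: [2.07, 2.363, 0.0]
force: [1.2, -4.6, 4.0]
opening: 0.0116
gripper_force: 15.0
```

Call:
jog_arm(rows=[[[0,0.009,0.002],[0,0,0]],[[0,0.018,0.004],[0,0,0]],[[0,0.018,0.004],[0,0,0]]])

```text
t: 6.4
tool_pos: [0.6546, -0.1357, 0.2455]
orientation: [2.07, 2.363, 0.0]
force: [1.7, -5.1, 3.1]
opening: 0.0111
gripper_force: 15.0
```

Call:
jog_arm(rows=[[[0,0.009,0.002],[0,0,0]],[[0,0.018,0.005],[0,0,0]],[[0,0.018,0.005],[0,0,0]]])

```text
t: 6.7
tool_pos: [0.6583, -0.1352, 0.2446]
orientation: [2.07, 2.363, 0.0]
force: [2.1, -5.2, 4.3]
opening: 0.0117
gripper_force: 15.0
```

Call:
jog_arm(rows=[[[0,0.009,0.002],[0,0,0]],[[0,0.018,0.005],[0,0,0]],[[0,0.018,0.005],[0,0,0]]])

```text
t: 7.0
tool_pos: [0.6617, -0.1347, 0.2435]
orientation: [-2.07, -2.363, 0.0]
force: [1.0, -5.1, 3.9]
opening: 0.0112
gripper_force: 15.0
```

Call:
jog_arm(rows=[[[0,0.009,0.002],[0,0,0]],[[0,0.018,0.005],[0,0,0]],[[0,0.018,0.005],[0,0,0]]])

```text
t: 7.3
tool_pos: [0.6638, -0.1345, 0.2429]
orientation: [-2.069, -2.361, 0.004]
force: [-8.7, -5.0, 8.8]
opening: 0.0113
gripper_force: 15.0
```

Contact with the stop shows as fx falling to −8.7 N. I'm backing off about 1.4 mm and opening the fingers.

Call:
jog_arm(rows=[[[0,-0.007,-0.001],[0,0,0]],[[0,-0.007,-0.001],[0,0,0]]])

```text
t: 7.5
tool_pos: [0.663, -0.1346, 0.2431]
orientation: [-2.07, -2.362, 0.002]
force: [-3.6, -4.8, 8.0]
opening: 0.0114
gripper_force: 15.0
```

Call:
jog_arm(rows=[[[0,0,0],[0,0,0]],[[0,0,0],[0,0,0]],[[0,0,0],[0,0,0]],[[0,0,0],[0,0,0]]], hand=0)

```text
t: 7.9
tool_pos: [0.6635, -0.1338, 0.2421]
orientation: [-2.068, -2.363, 0.0]
force: [-0.3, 0.5, -0.6]
opening: 0.0389
gripper_force: 0.0
```

Call:
jog_arm(rows=[[[0,0,-0.15],[0,0,0]],[[0,0,-0.3],[0,0,0]],[[0,0,-0.4],[0,0,0]],[[0,0,-0.4],[0,0,0]]])

```text
t: 8.3
tool_pos: [0.6651, -0.1345, 0.3271]
orientation: [2.066, 2.359, 0.005]
force: [0.2, 0.3, 0.5]
opening: 0.0465
gripper_force: 0.0
```

Run:
```python
from h import *
a=cam("top");b=cam("scene");w=cam("wrist")
def cr(c,x,y,w,h): return cv2.resize(c["frame"][y:y+h,x:x+w],(400,300),interpolation=cv2.INTER_CUBIC)
im=np.vstack([np.hstack([cr(a,330,150,120,90),cr(b,190,180,140,105)]),np.hstack([cr(w,0,0,640,400)[:,:400],cr(b,220,210,60,45)])])
cv2.imwrite("pics/open.png",im[:,:,::-1])
print(robot.read_state()["tool_pos"])
```

```text
[ 0.66337925 -0.13412225  0.32113624]
```

View pics/open.png

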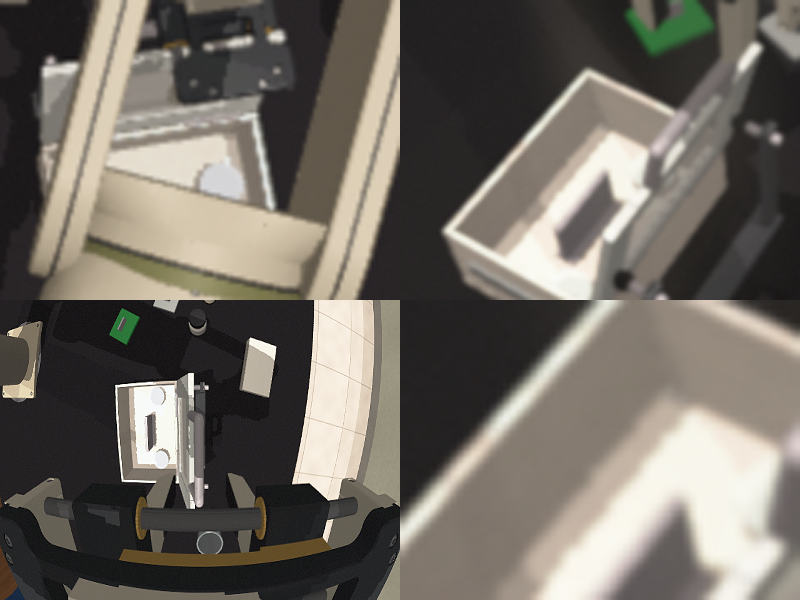

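The lid rests open on its stop, and the rail and both dishes are visible. Next I'll move to a rail viewing pose and then a clip viewing pose.

Run:
```python
from h import *
R=toolR(.13);p=[.545,-.2,.30]
plan(p,R); plan([.545,.08,.28],toolR(-.235),2,tcp=p,R0=R)
```

```text
shift [-0.249 -0.63   0.107] turn [-0.001 -0.001  0.001] mm 137
shift [0.694 0.091 0.05 ] turn [0.    0.    0.116] mm 140
shift [ 0.699 -0.037  0.05 ] turn [0.    0.    0.116] mm 140
```

Call:
jog_arm(rows=[[[-0.25,-0.63,0.1],[0,0,0]],[[-0.25,-0.63,0.1],[0,0,0]],[[-0.25,-0.63,0.1],[0,0,0]],[[-0.25,-0.63,0.1],[0,0,0]],[[-0.25,-0.63,0.1],[0,0,0]]])

```text
t: 8.95
tool_pos: [0.5443, -0.2006, 0.3011]
orientation: [-2.07, -2.36, 0.0]
force: [0.7, -0.2, 0.6]
opening: 0.0467
gripper_force: 0.0
```

```bash
cat > snap.py <<'E'
import sys,pickle; from h import *
pickle.dump([cam(n) for n in("wrist","scene")],open(sys.argv[1],"wb")); s=robot.read_state();print(s["t"],s["tool_pos"])
E
python3 snap.py rail.pkl
```

```text
9.05 [ 0.54575489 -0.20002304  0.30209646]
```

Call:
jog_arm(rows=[[[0.694,0.091,0.05],[0,0,0.116]],[[0.694,0.091,0.05],[0,0,0.116]],[[0.694,0.091,0.05],[0,0,0.116]],[[0.694,0.091,0.05],[0,0,0.116]]])

```text
t: 9.45
tool_pos: [0.5457, -0.0548, 0.2924]
orientation: [-2.268, -2.171, -0.002]
force: [-0.5, -0.6, 0.2]
opening: 0.0465
gripper_force: 0.0
```

```bash
python3 snap.py mid.pkl
```

```text
9.55 [ 0.54581088 -0.05893623  0.29274165]
```

Call:
jog_arm(rows=[[[0.7,-0.037,0.05],[0,0,0.116]],[[0.7,-0.037,0.05],[0,0,0.116]],[[0.7,-0.037,0.05],[0,0,0.116]],[[0.7,-0.037,0.05],[0,0,0.116]],[[0.7,-0.037,0.05],[0,0,0.116]]])

```text
t: 10.05
tool_pos: [0.5452, 0.0796, 0.2827]
orientation: [2.462, 1.951, -0.001]
force: [-1.0, -0.3, 0.1]
opening: 0.0463
gripper_force: 0.0
```

```bash
python3 snap.py clip.pkl
python3 - <<'E'
import pickle
from h import *
r=pickle.load(open("rail.pkl","rb"));c=pickle.load(open("clip.pkl","rb"));m=pickle.load(open("mid.pkl","rb"))
def cr(c,X,n,d=400):
    u,v=np.round(proj(c,X)).astype(int); h=int(n*.75); x0=max(0,u-n//2);y0=max(0,v-h//2); im=c["frame"][y0:y0+h,x0:x0+n]; print(c["n"],x0,y0,im.shape)
    return cv2.resize(im,(400,300),interpolation=cv2.INTER_CUBIC)
rt=[.544,-.152,.055];ct=[.543,.14,.05]
im=np.vstack([np.hstack([cr(r[0],rt,112),cr(m[1],rt,48)]),np.hstack([cr(c[0],ct,80),cr(m[0],ct,64)])])
cv2.imwrite("pics/rc.png",im[:,:,::-1])
E
```

```text
10.15 [0.54529991 0.07815873 0.28290819]
wrist 270 97 (84, 112, 3)
scene 232 230 (36, 48, 3)
wrist 268 102 (60, 80, 3)
wrist 280 8 (48, 64, 3)
```

View pics/rc.png

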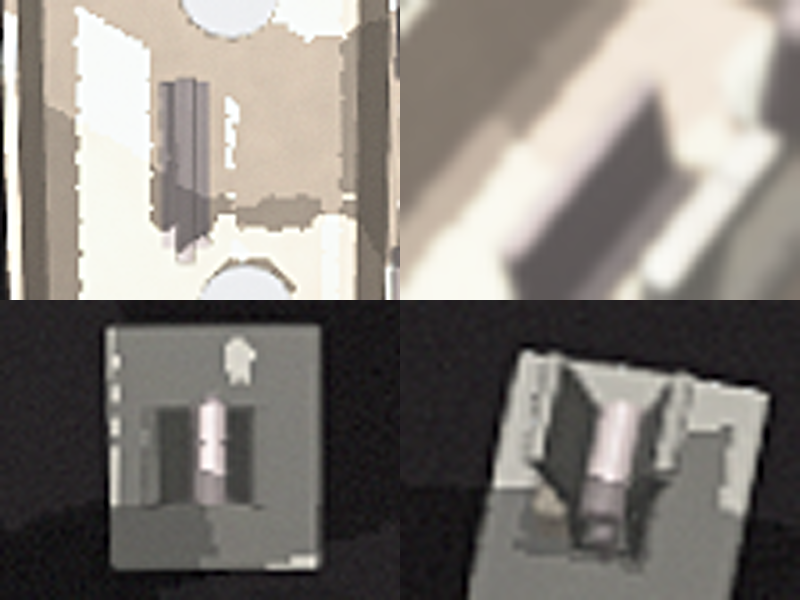

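The rail's top strip runs from (186,78) to (186,262) in crop 1 and from (648,82) to (503,248) in crop 2. The clip's plate tops are at columns 157 and 253, rows 407–503, in crop 3. The base is centred at (215,447), with the pin at column 211.

Run:
```python
import pickle
from h import *
r=pickle.load(open("rail.pkl","rb"));c=pickle.load(open("clip.pkl","rb"));m=pickle.load(open("mid.pkl","rb"))
def P(p,s,ox,oy,cx,cy): return ((p[0]-cx+.5)/s-.5+ox,(p[1]-cy+.5)/s-.5+oy)
A=lambda p:ray(r[0],*P(p,3.571,270,97,0,0)); B=lambda p:ray(m[1],*P(p,8.333,232,230,400,0))
C=lambda p:ray(c[0],*P(p,5,268,102,0,300)); D=lambda p:ray(m[0],*P(p,6.25,280,8,400,300))
def f(*a):
    x,e=tri(a);print(x.round(4),np.round(e,4));return x
def z(o,d,h): return o+d*(h-o[2])/d[2]
print("rail");a=f(A((186,78)),B((648,82)));b=f(A((186,262)),B((503,248)))
print("mean",(a+b)/2,"yaw",np.arctan2(-(a-b)[0],(a-b)[1]))
q=[z(*A(p),.055) for p in[(186,78),(186,262)]];print("onz",q,np.mean(q,0),np.arctan2(-(q[0]-q[1])[0],(q[0]-q[1])[1]))
print("clip")
k=[f(C(p),D(t)) for p,t in [((157,407),(560,360)),((157,503),(535,462)),((253,407),(690,380)),((253,503),(662,485))]]
print("mean",np.mean(k,0))
q=[z(*C(p),.082) for p in[(157,407),(157,503),(253,407),(253,503)]];print("onz",np.round(q,4),np.mean(q,0)); d=q[0]-q[1]+q[2]-q[3];print(np.arctan2(-d[0],d[1]))
q=[z(*C(p),.01) for p in[(107,326),(322,326),(323,570),(110,570)]];print("base",np.round(q,4),np.mean(q,0)); d=q[0]+q[1]-q[2]-q[3];print(np.arctan2(-d[0],d[1]))
print("pin",z(*C((211,452)),.05))
```

```text
rail
[ 0.5352 -0.1249  0.0536] [0.0002 0.0002]
[ 0.5444 -0.1924  0.059 ] [0.0005 0.0005]
mean [ 0.53979862 -0.15863192  0.05629312] yaw 0.13433849512906035
onz [array([ 0.53513872, -0.12505846,  0.055     ]), array([ 0.54412117, -0.19333901,  0.055     ])] [ 0.53962994 -0.15919874  0.055     ] 0.13080093975606796
clip
[0.5358 0.1531 0.0739] [0.0004 0.0004]
[0.5303 0.1305 0.0748] [0.0005 0.0005]
[0.5598 0.1475 0.0738] [0.0013 0.0013]
[0.5539 0.1249 0.0727] [0.0007 0.0007]
mean [0.54495737 0.13898886 0.07380905]
onz [[0.5367 0.1528 0.082 ]
 [0.5314 0.1307 0.082 ]
 [0.5586 0.1475 0.082 ]
 [0.5534 0.1254 0.082 ]] [0.54500941 0.13913059 0.082     ]
-0.23463520467287943
base [[0.5237 0.1804 0.01  ]
 [0.5822 0.1663 0.01  ]
 [0.5668 0.0988 0.01  ]
 [0.5081 0.1128 0.01  ]] [0.54520644 0.13957951 0.01      ]
-0.22572027281008183
pin [0.54532266 0.13910125 0.05      ]
```

Run:
```python
from h import *
plan([.545,.139,.12],toolR(-.232))
```

```text
shift [ 0.296 -0.072  0.814] turn [ 0.     0.    -0.001] mm 174
```

Call:
jog_arm(rows=[[[0.296,-0.072,0.2],[0,0,0]],[[0.296,-0.072,0.4],[0,0,0]],[[0.296,-0.072,0.6],[0,0,0]],[[0.296,-0.072,0.815],[0,0,0]],[[0.296,-0.072,0.815],[0,0,0]]])

```text
t: 10.65
tool_pos: [0.5398, 0.1381, 0.1128]
orientation: [-2.461, -1.943, 0.017]
force: [-1.0, -0.3, -1.2]
opening: 0.0467
gripper_force: 0.0
```

Call:
jog_arm(rows=[[[0,0,0.13],[0,0,0]],[[0,0,0.26],[0,0,0]],[[0,0,0.38],[0,0,0]],[[0,0,0.38],[0,0,0]]])

```text
t: 11.05
tool_pos: [0.5436, 0.139, 0.0429]
orientation: [-2.465, -1.946, 0.005]
force: [-0.1, 0.4, 0.5]
opening: 0.0462
gripper_force: 0.0
```

Run:
```python
from h import *
b=cam("scene");w=cam("wrist");s=robot.read_state();print(s["tool_pos"],s["force"],s["opening"])
u,v=np.round(proj(b,(.545,.139,.06))).astype(int);f=cv2.resize(b["frame"][v-30:v+30,u-30:u+30],(400,400),interpolation=cv2.INTER_CUBIC)
u,v=np.round(proj(w,(.545,.139,.07))).astype(int);print(u,v);g=cv2.resize(w["frame"][150:290,250:390],(400,400),interpolation=cv2.INTER_CUBIC)
cv2.imwrite("pics/g.png",np.hstack([f,g])[:,:,::-1])
```

```text
[0.5458044  0.13978892 0.04603814] [ 1.40407382e-01 -8.44743287e-01  2.92944951e-04] 0.04670125586876137
321 263
```

View pics/g.png

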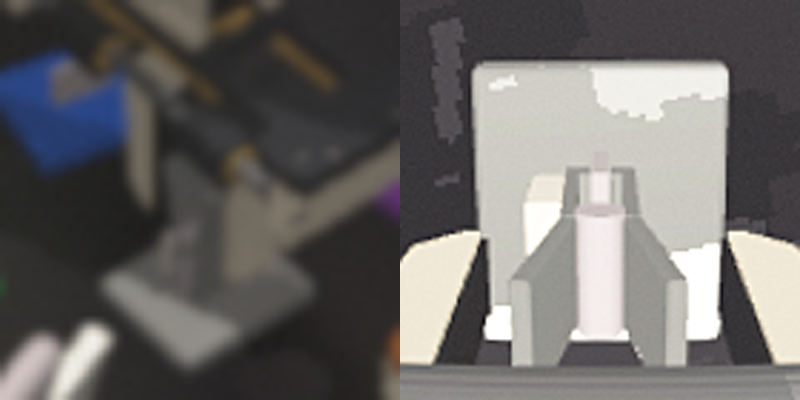

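The plates (columns 512–687) are centred between the fingers (438–765), so I'm gripping.

Call:
jog_arm(rows=[[[0,0,0],[0,0,0]],[[0,0,0],[0,0,0]],[[0,0,0],[0,0,0]],[[0,0,0],[0,0,0]]], hand=1, squeeze=20)

```text
t: 11.55
tool_pos: [0.5456, 0.1408, 0.0456]
orientation: [2.463, 1.948, 0.004]
force: [0.0, 0.1, 0.5]
opening: 0.0191
gripper_force: 6.5
```

Call:
jog_arm(rows=[[[0,0,-0.1],[0,0,0]],[[0,0,-0.3],[0,0,0]],[[0,0,-0.5],[0,0,0]],[[0,0,-0.7],[0,0,0]],[[0,0,-0.7],[0,0,0]]])

```text
t: 12.05
tool_pos: [0.5482, 0.1413, 0.1917]
orientation: [2.459, 1.946, 0.016]
force: [1.2, 0.4, 0.8]
opening: 0.0159
gripper_force: 20.0
```

Run:
```python
from h import *
ct=np.array([.5397,-.159]);tilt=.13;yaw=.132
R0=toolR(-.232);R=toolR(yaw,tilt)
# pose so that clip origin (72 mm below TCP along... grip 53 above origin, TCP 19 beyond grip => origin 34 beyond TCP) is at height z over the rail
s=robot.read_state();print(s["t"],s["tool_pos"],s["force"],s["opening"])
z=R.apply([0,0,1])
for zo in (.075,.03,.026): # clip jaw origin height
    print(zo,np.array([*ct,zo])-.034*z)
hi=np.array([*ct,.10])-.034*z
plan(hi+[0,0,.04],R,2)
w=cam("wrist");cv2.imwrite("pics/g2.png",cv2.resize(w["frame"][130:310,200:440],(800,600),interpolation=cv2.INTER_CUBIC)[:,:,::-1])
```

```text
12.05 [0.54821202 0.14134534 0.19172052] [1.16639666 0.43387487 0.81352245] 0.015873701993611725
0.075 [ 0.53533078 -0.15958011  0.1087131 ]
0.03 [ 0.53533078 -0.15958011  0.0637131 ]
0.026 [ 0.53533078 -0.15958011  0.0597131 ]
shift [-0.74   0.141  0.043] turn [-0.037  0.007 -0.116] mm 151
shift [-0.753  0.003  0.039] turn [-0.037  0.007 -0.116] mm 151
```

View pics/g2.png

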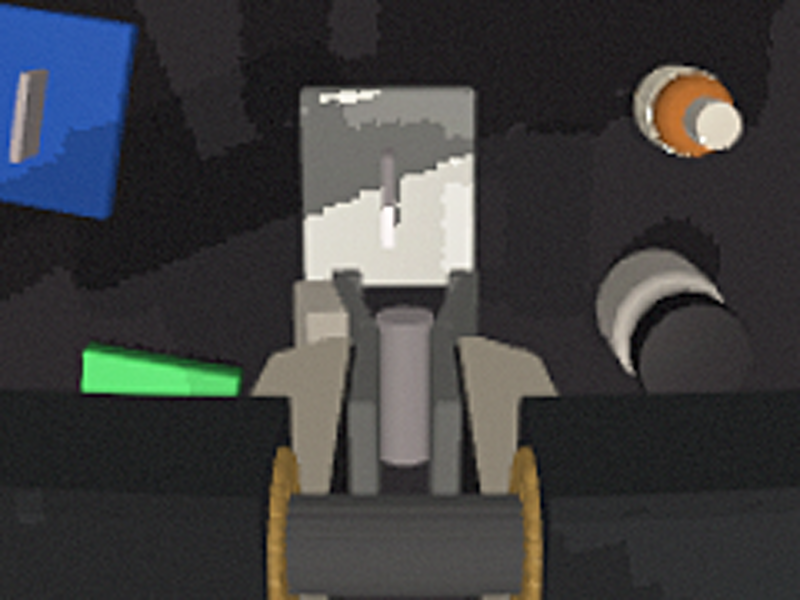

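The clip is held squarely with its jaws open. I'm carrying it over to the rail.

Call:
jog_arm(rows=[[[-0.74,0.141,0.043],[-0.037,0.007,-0.116]],[[-0.74,0.141,0.043],[-0.037,0.007,-0.116]],[[-0.74,0.141,0.043],[-0.037,0.007,-0.116]],[[-0.74,0.141,0.043],[-0.037,0.007,-0.116]]])

```text
t: 12.5
tool_pos: [0.5361, -0.0149, 0.1732]
orientation: [2.253, 2.133, 0.064]
force: [0.3, 0.3, -1.1]
opening: 0.0158
gripper_force: 20.0
```

Call:
jog_arm(rows=[[[-0.753,0.003,0.039],[-0.037,0.007,-0.116]],[[-0.753,0.003,0.039],[-0.037,0.007,-0.116]],[[-0.753,0.003,0.039],[-0.037,0.007,-0.116]],[[-0.753,0.003,0.039],[-0.037,0.007,-0.116]],[[-0.753,0.003,0.039],[-0.037,0.007,-0.116]]])

```text
t: 13.0
tool_pos: [0.5305, -0.1611, 0.1653]
orientation: [2.022, 2.302, 0.135]
force: [0.5, -0.1, -0.1]
opening: 0.016
gripper_force: 20.0
```

Run:
```python
from h import *
import pickle
w=cam("wrist");pickle.dump(w,open("hi.pkl","wb"))
s=robot.read_state();R=toolR(.132,.13);print(s["t"],s["tool_pos"],Ro.from_rotvec(s["orientation"]).as_matrix().round(3).tolist())
z=R.apply([0,0,1]);ct=[.5397,-.159]
for zo in(.075,.027): plan(np.array([*ct,zo])-.0355*z,R)
f=cv2.resize(w["frame"][70:250,210:450],(800,600),interpolation=cv2.INTER_CUBIC)
cv2.imwrite("pics/hi.png",f[:,:,::-1])
for X in([.5351,-.1251,.055],[.5441,-.1933,.055]): print(proj(w,X))
```

```text
13.05 [ 0.5308182  -0.15974609  0.16551991] [[-0.131, 0.985, 0.115], [0.991, 0.13, 0.017], [0.002, 0.116, -0.993]]
shift [-0.003 -0.011  0.277] turn [-0.009 -0.001 -0.001] mm 55
shift [-0.003 -0.038  0.516] turn [-0.009 -0.001 -0.001] mm 103
(np.float64(317.03846558332316), np.float64(160.44646808981582))
(np.float64(317.4151584636403), np.float64(233.27425974336052))
```

View pics/hi.png

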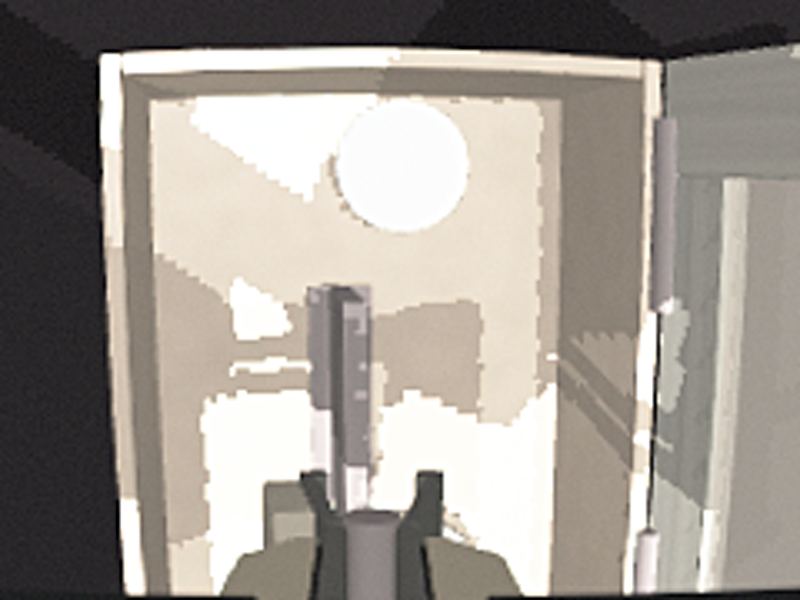

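In this view the rail's top strip is at columns 345–372, centre 358, which matches my projected 358 exactly. Its far end is a few mm further along y, well inside tolerance. The clip is centred over it, tilted 0.117 rad to clear the lid. I'm lowering it stepwise while watching the force.

Run:
```python
from h import *
R=toolR(.132,.117);z=R.apply([0,0,1]);ct=np.array([.5397,-.157])+.0018*np.array([np.cos(.132),np.sin(.132)])
for zo in(.065,.045,.030,.0255): plan(np.array([*ct,zo])-.0355*z,R)
```

```text
shift [ 0.007 -0.004  0.328] turn [-0.001 -0.001 -0.001] mm 66
shift [ 0.007 -0.016  0.427] turn [-0.001 -0.001 -0.001] mm 86
shift [ 0.007 -0.024  0.502] turn [-0.001 -0.001 -0.001] mm 101
shift [ 0.007 -0.027  0.524] turn [-0.001 -0.001 -0.001] mm 105
```

Call:
jog_arm(rows=[[[0.007,-0.001,0.11],[0,0,0]],[[0.007,-0.002,0.22],[0,0,0]],[[0.007,-0.004,0.33],[0,0,0]],[[0.007,-0.004,0.33],[0,0,0]],[[0.007,-0.004,0.33],[0,0,0]]])

```text
t: 13.55
tool_pos: [0.5379, -0.1561, 0.1008]
orientation: [2.016, 2.307, 0.136]
force: [0.1, -0.1, -0.1]
opening: 0.0158
gripper_force: 20.0
```

Call:
jog_arm(rows=[[[0,-0.004,0.03],[0,0,0]],[[0,-0.008,0.06],[0,0,0]],[[0,-0.012,0.1],[0,0,0]],[[0,-0.012,0.1],[0,0,0]]])

```text
t: 13.95
tool_pos: [0.5371, -0.1577, 0.0795]
orientation: [2.018, 2.305, 0.135]
force: [-0.4, 0.1, -1.2]
opening: 0.0155
gripper_force: 20.0
```

Run:
```python
from h import *
s=robot.read_state();print(s["t"],s["tool_pos"],s["force"],s["wrist_torque"],s["opening"])
R=toolR(.132,.117);z=R.apply([0,0,1]);ct=np.array([.5397,-.157])+.0018*np.array([np.cos(.132),np.sin(.132)])
for zo in(.045,.030,.0255): plan(np.array([*ct,zo])-.0355*z,R)
```

```text
13.95 [ 0.53711233 -0.15771091  0.07952498] [-0.44676204  0.06021617 -1.16770717] [-0.11480539  0.12916392  0.00123716] 0.015549571320854858
shift [ 0.002  0.002 -0.003] turn [-0.001 -0.001  0.   ] mm 1
shift [ 0.002 -0.007  0.071] turn [-0.001 -0.001  0.   ] mm 14
shift [ 0.002 -0.009  0.093] turn [-0.001 -0.001  0.   ] mm 19
```

No contact so far. I'm continuing down in slow steps.

Call:
jog_arm(rows=[[[0,-0.002,0.02],[0,0,0]],[[0,-0.004,0.04],[0,0,0]],[[0,-0.006,0.06],[0,0,0]],[[0,-0.006,0.06],[0,0,0]]])

```text
t: 14.35
tool_pos: [0.5377, -0.1578, 0.068]
orientation: [2.018, 2.304, 0.136]
force: [-0.9, 0.8, -0.7]
opening: 0.0156
gripper_force: 20.0
```

Call:
jog_arm(rows=[[[0,-0.001,0.012],[0,0,0]],[[0,-0.002,0.024],[0,0,0]],[[0,-0.002,0.024],[0,0,0]]])

```text
t: 14.65
tool_pos: [0.5381, -0.1579, 0.0636]
orientation: [2.017, 2.304, 0.136]
force: [0.0, 0.4, -0.9]
opening: 0.016
gripper_force: 20.0
```

Call:
jog_arm(rows=[[[0,-0.001,0.008],[0,0,0]],[[0,-0.001,0.016],[0,0,0]],[[0,-0.001,0.016],[0,0,0]]])

```text
t: 14.95
tool_pos: [0.5388, -0.1582, 0.0618]
orientation: [2.016, 2.303, 0.136]
force: [-3.1, -0.2, 6.0]
opening: 0.0155
gripper_force: 20.0
```

Call:
jog_arm(rows=[[[0,0,0.005],[0,0,0]],[[0,0,0.01],[0,0,0]],[[0,0,0.01],[0,0,0]]])

```text
t: 15.25
tool_pos: [0.5397, -0.1585, 0.0616]
orientation: [2.015, 2.302, 0.137]
force: [-10.2, 1.9, 20.2]
opening: 0.0161
gripper_force: 20.0
```

The pin has met the rail at the expected height (fz 20 N). I'll ease off and release.

Call:
jog_arm(rows=[[[0,0,-0.008],[0,0,0]],[[0,0,-0.008],[0,0,0]]])

```text
t: 15.45
tool_pos: [0.5395, -0.1583, 0.0617]
orientation: [2.015, 2.302, 0.137]
force: [-3.2, -0.3, 8.9]
opening: 0.0156
gripper_force: 20.0
```

Call:
jog_arm(rows=[[[0,0,0],[0,0,0]],[[0,0,0],[0,0,0]],[[0,0,0],[0,0,0]],[[0,0,0],[0,0,0]]], hand=0)

```text
t: 15.85
tool_pos: [0.5383, -0.1578, 0.0599]
orientation: [2.017, 2.304, 0.136]
force: [0.1, 0.9, 0.0]
opening: 0.0428
gripper_force: 0.0
```

Run:
```python
from h import *
import pickle
s=robot.read_state();print(s["t"],s["tool_pos"],s["force"],s["opening"],s["gripper_force"])
w=cam("wrist");pickle.dump(w,open("rel.pkl","wb"))
g=w["frame"].astype(int).sum(2)//3
# dark vs light profile across plate tops
for r in range(236,262,5): print(r,g[r,285:360].tolist())
```

```text
15.85 [ 0.53825859 -0.15775294  0.05991954] [0.09560955 0.8520217  0.04870339] 0.04279788929530279 0.0
236 [162, 157, 154, 158, 160, 160, 141, 145, 149, 148, 150, 150, 150, 150, 152, 148, 129, 68, 62, 68, 70, 70, 71, 66, 64, 67, 85, 109, 112, 116, 117, 121, 121, 124, 123, 123, 140, 154, 146, 115, 109, 102, 79, 62, 66, 67, 67, 71, 69, 70, 71, 68, 62, 75, 123, 162, 154, 156, 159, 160, 160, 166, 205, 199, 197, 197, 198, 196, 200, 202, 173, 157, 165, 171, 22]
241 [254, 254, 252, 252, 253, 255, 200, 150, 148, 145, 147, 150, 155, 139, 104, 63, 69, 70, 71, 71, 73, 69, 66, 66, 67, 68, 85, 108, 109, 114, 118, 120, 122, 121, 123, 123, 120, 123, 120, 117, 115, 100, 79, 62, 65, 66, 66, 63, 65, 69, 65, 69, 71, 70, 68, 67, 62, 45, 194, 250, 253, 251, 250, 250, 250, 252, 242, 145, 155, 155, 159, 159, 155, 125, 1]
246 [251, 249, 245, 245, 246, 252, 205, 150, 143, 151, 154, 122, 79, 67, 68, 71, 71, 72, 70, 68, 69, 66, 64, 66, 66, 67, 84, 107, 111, 116, 119, 120, 123, 123, 125, 122, 122, 124, 118, 118, 110, 103, 80, 67, 65, 68, 65, 67, 66, 68, 66, 69, 68, 66, 69, 72, 69, 66, 71, 64, 57, 78, 146, 242, 
[... 362 characters left out ...]
 244, 245, 250, 239, 127, 0]
256 [246, 251, 246, 244, 246, 250, 221, 137, 78, 76, 88, 88, 92, 92, 91, 86, 66, 68, 69, 66, 67, 65, 64, 69, 64, 61, 78, 110, 108, 114, 118, 122, 120, 123, 121, 123, 122, 120, 120, 116, 115, 100, 80, 60, 67, 67, 64, 69, 66, 65, 65, 66, 67, 66, 66, 66, 67, 63, 63, 81, 89, 93, 93, 91, 88, 66, 200, 251, 247, 251, 253, 253, 233, 120, 1]
261 [252, 246, 244, 243, 244, 243, 253, 254, 218, 61, 85, 88, 92, 92, 93, 89, 70, 65, 67, 68, 67, 70, 67, 66, 65, 64, 76, 109, 110, 114, 117, 120, 121, 123, 123, 122, 124, 121, 121, 115, 112, 101, 76, 63, 66, 67, 68, 65, 64, 70, 62, 66, 66, 64, 64, 68, 67, 67, 66, 80, 92, 90, 94, 90, 87, 58, 238, 255, 252, 250, 251, 253, 255, 254, 27]
```

Call:
jog_arm(rows=[[[0,0,-0.06],[0,0,0]],[[0,0,-0.15],[0,0,0]],[[0,0,-0.3],[0,0,0]],[[0,0,-0.5],[0,0,0]],[[0,0,-0.5],[0,0,0]]])

```text
t: 16.4
tool_pos: [0.5301, -0.1612, 0.1674]
orientation: [2.01, 2.296, 0.14]
force: [0.9, 0.2, 0.9]
opening: 0.0464
gripper_force: 0.0
```

Run:
```python
from h import *
import pickle
s=robot.read_state();print(s["t"],s["tool_pos"],s["force"])
w=cam("wrist");b=cam("scene");pickle.dump((w,b),open("fin.pkl","wb"))
# expected pixels if seated upright: pin top ends, plate-top outlines
yv=np.array([-np.sin(.132),np.cos(.132),0]);xv=np.array([np.cos(.132),np.sin(.132),0]);c0=np.array([.5397,-.157,.025])
for n,dx,z in(("pin",0,.040),("plate-",-.014,.072),("plate+",.014,.072)):
    print(n,[tuple(np.round(proj(w,c0+dx*xv+k*yv+[0,0,z]),1)) for k in(.012,-.012)])
g=w["frame"].astype(int).sum(2)//3
for r in range(180,236,6): print(r,g[r,290:350].tolist())
```

```text
16.4 [ 0.53014377 -0.16116223  0.1674001 ] [0.87282898 0.1742869  0.89622633]
pin [(np.float64(317.7), np.float64(183.4)), (np.float64(317.8), np.float64(209.7))]
plate- [(np.float64(304.6), np.float64(191.6)), (np.float64(305.0), np.float64(221.1))]
plate+ [(np.float64(340.2), np.float64(190.7)), (np.float64(339.7), np.float64(219.8))]
180 [177, 178, 177, 179, 176, 177, 180, 180, 181, 184, 174, 145, 139, 116, 87, 73, 78, 83, 78, 91, 91, 110, 138, 141, 137, 137, 138, 141, 140, 69, 72, 124, 162, 175, 176, 178, 175, 177, 176, 177, 177, 179, 177, 179, 179, 182, 180, 178, 179, 181, 181, 179, 181, 180, 179, 179, 180, 180, 176, 175]
186 [176, 178, 176, 176, 180, 174, 126, 164, 167, 167, 168, 167, 169, 174, 125, 75, 83, 84, 86, 112, 120, 121, 120, 127, 127, 125, 123, 124, 124, 100, 84, 76, 110, 150, 190, 183, 179, 177, 175, 171, 170, 171, 167, 234, 255, 255, 193, 168, 172, 176, 175, 175, 178, 179, 177, 179, 178, 180, 178, 175]
192 [254, 254, 254, 254, 255, 255, 152, 166, 170, 173, 158, 110, 77, 77, 78, 77, 76, 74, 70, 99, 117, 130, 134, 138, 139, 134, 133, 132, 124, 85, 75, 71, 76, 76, 75, 
[... 1491 characters left out ...]
 145, 163, 170, 175, 177, 177, 176, 196, 228, 223, 217, 251, 255, 255, 255, 255, 254, 254]
228 [254, 254, 254, 254, 254, 254, 254, 254, 254, 254, 254, 254, 254, 254, 254, 254, 254, 254, 254, 255, 255, 226, 135, 251, 236, 231, 227, 225, 226, 192, 242, 205, 130, 139, 181, 208, 247, 254, 254, 253, 252, 251, 251, 251, 250, 251, 251, 250, 250, 251, 251, 252, 255, 253, 239, 210, 180, 202, 208, 207]
234 [254, 254, 254, 254, 254, 254, 254, 254, 254, 254, 254, 254, 254, 254, 254, 254, 254, 254, 254, 254, 254, 254, 254, 254, 255, 255, 246, 147, 143, 232, 254, 253, 251, 251, 250, 251, 250, 250, 250, 250, 250, 251, 250, 250, 250, 250, 250, 250, 250, 250, 250, 250, 250, 250, 250, 250, 250, 250, 252, 252]
```

The clip sits where a seated one should: its pin spans rows 181–209, against the expected 183–210. The tilt is about 0.05 rad and the lateral offset is small. Nothing is in contact, so I'm handing in.

```bash
python3 -c "
from h import *
print(robot.close_job())"
```

```text
the job is handed in; nothing more can be done
None
```

I handed the job in at about 16 s: the lid was eased onto its stop and left open, and the clip was pushed down until its pin met the rail and then let go; no verdict came back, and I judged the final state from the wrist camera and force readings.

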